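# Lock the engraver's turntable

### The arm

A 6-joint arm with a two-finger parallel gripper is mounted at the origin on the work surface. World frame = base frame: x ahead of the robot, y to its left, z up, the work surface at z = 0. Lengths are in m, angles in degrees, forces in N, time in s.
With the tool pointing down it reaches from about 0.375 to 0.9 m from the base axis. Payload 3.1 kg.
Tool frame: the origin (TCP) lies at the very end of the fingers, on their centre line; the grasp point (between the pads) lies 19 mm behind it; z points along the fingers, y is the line along which they close (so a half turn about z gives the same grasp; the last joint's range is limited). The gripper opens to 87 mm and grips with 3 to 60 N. Pads are 19 mm wide; open, the fingers measure 117 mm over their backs; the gripper's body (75 mm by 190 mm) begins 51 mm behind the grasp point.
Start: joints at [-87.004, 30.224, 82.088, -0, 67.689, -10.227], TCP at [0.143, -0.608, 0.223] pointing down, gripper open.
Joint ranges: [-176.69, 176.69], [-43.24, 126.21], [12.49, 139.97], [-82, 262], [0, 151.66], [-163.58, 163.58]. Speed limits (degrees/s): [159.86, 159.86, 180, 180, 180, 180].

### API

Orientations are given as a 3x3 rotation matrix whose columns are the frame's x, y, z axes.
In Python, from rig import * gives the robot as it stands.
- The arm moves only by the tool jog_arm, never from a script. Its arguments are lists of equal length, an entry for each row: "delta_pos": the shift along the world's x, y, z in cm, a list of three; "turn": the turn about the world's z in degrees; "grip": the closure, from 0 (fully open) to 1 (shut). In form: {"delta_pos": [[x, y, z], ...], "turn": [turn, ...], "grip": [grip, ...]}. A call has 1 to 12 rows; each row is the pose to reach, as a shift and turn from the pose commanded when the call began; what a row does not reach only later rows make up. A row lasts 1/8 s, in which the tool goes at most 62.5 mm and 10.7 degrees, less where a joint would pass 70% of its speed; a pose out of reach is approached as far as the arm can. A call with a gripper value outside its range is refused whole. The fingers move at their own pace and stop on an object; the grip force is fixed at half the most. Time passes only in rows, so rows that repeat a pose let the fingers close. It gives the time, the measured TCP pose, the force, the opening and the grip force at its end, in the units of the state.
- read_state(): the state, without advancing time (a new reading comes with each control period).
- capture(name): name is "side" or "top"; returns a dict with "color" (420x560x3 uint8, blue, green, red), "fovy" (degrees; the focal length in pixels is half the picture's height over the tangent of half this angle, whatever the lens; pixels are square), "cx", "cy" (the principal point, pixels), "camera_from_world" (4x4, takes a point from world to camera coordinates). Camera axes: x right, y up, looking along -z (the intrinsics and any distortion apply to the point x, -y, -z); pixel columns grow to the right and rows downward; lengths in m; the calibration is good to about 2 mm. A picture is of the moment at which its call begins. There is no depth.
- hand_in(): hands the job in; it is judged then, once.
The state is a dict: "time_s": time; "joint_positions": joint angles; "qvel": joint speeds; "tau": joint torques, N m; "position": TCP position; "tcp_rot": TCP orientation; "force": force on the tool from outside, world axes, zero at the start; "moment": the same for the moment, N m; "opening": opening from 0.0 (shut) to 1.0 (fully open); "grasp_force": force on a finger pad.
Only numpy, scipy, OpenCV 4.12 (cv2) and the standard library are available. Lean on these libraries where they do the work, as an engineer would, in place of code of your own. Each camera call takes 0.05 s, during which the arm holds its last target. There are 200 camera calls.

### The job

Lock the engraver's turntable so that the copper medal in its chuck cannot turn: push one of its two arms round with the fingertips until a slot of the steel disc faces the locking bar (either slot will do), then push the bar by its end plate fully home into the slot. Only push: do not pinch or force the arms or the bar. Leave the loose things on the bench as they lie.

Things in the scene. Friction and masses are not known exactly. Their poses are not given: they have to be found in the camera images.
- turntable_base: Grey cast base, bolted to the bench; place and yaw differ from run to run. Origin on the turntable's axis at bench height, z up. The locking bar lies on its -y side and slides towards +y, to the axis. Round foot of radius 92 mm, 9 mm high at the edge, 24 mm at the middle; three lugs (15 mm high) reach out to 117 mm on the +y side.
- guide_top (a point): Middle of the top of the bar's guide block on the base, 46 mm above the bench, 115 mm from the axis on the base's -y side. The block is 42 mm wide and 46 mm long (92 to 138 mm from the axis); its foot is 56 mm wide, 10 mm high and ends 150 mm from the axis.
- turntable (a joint): Angle of the turntable about its upright axis, rad, counterclockwise from above. At 0 slot A faces the bar squarely, at 3.14 slot B does. It starts between 0.55 and 2.6 and has stops at -0.5 and 3.64. It turns as one piece: disc, chuck and two arms. It stays where it is left; friction takes about 0.2 N m (2 to 3 N at an arm).
- disc_centre (a point): On the turntable's axis at the top of its flat steel disc (radius 80 mm, 26 to 36 mm above the bench). The disc has two opposite slots, open at the rim: 20 mm wide, 38 mm deep, flared to 28 mm at the rim. A dark round chuck of radius 38 mm stands on it, with the copper medal and four small jaws on top, 73 mm above the bench at most.
- slot_a (a point): Middle of slot A's mouth, on the disc's rim, 80 mm from the axis, 31 mm above the bench.
- slot_b (a point): Middle of slot B's mouth, opposite slot A, 80 mm from the axis, 31 mm above the bench.
- knob_a (a point): Centre of the black ball (21 mm across) that ends arm A, 124 mm from the axis, 58 mm above the bench. The arm is a level steel bar at right angles to the slots, pointing straight away from the axis, 12 mm wide, 10 mm high (53 to 63 mm above the bench), free from 38 to 114 mm out. At turntable angle 0 it points to the base's -x.
- knob_b (a point): The same for arm B, opposite arm A. At turntable angle 0 it points to the base's +x.
- locking_bar (a joint): How far the steel locking bar is pushed in, m: 0 fully out, 0.036 fully home at its stop. Starts at 0 to 0.004, stays where it is left; sliding takes about 3 N. The bar is 16 mm wide, 10 mm thick. Its tapered nose (6 mm wide at the tip, 16 mm wide 12 mm further back) enters a slot that is up to about 8 mm (0.1 rad) off and centres it; else it stops at the disc's rim.
- bar_plate (a point): Middle of the outer face of the bar's upright end plate (44 mm wide, 6 mm thick, 14 to 48 mm above the bench): the face to push, towards the base's +y. Fully out it lies 203 mm from the turntable's axis, at the base's x = 0.
- bar_nose (a point): Middle of the bar's nose, 117 mm ahead of the plate's outer face, 31 mm above the bench; 6 mm clear of the disc's rim when the bar is fully out.
- graver: Bystander, loose: an engraver's graver, 125 mm long, dark wooden bulb handle. Origin in its middle at its underside.
- medal_blank: Bystander, loose: a spare copper disc, 54 mm across, 5 mm thick, lying on the bench. Origin in its middle at its underside.
- bench_block: Bystander, loose: a square steel bench block, 62 x 62 x 22 mm. Origin in its middle at its underside.
- loupe: Bystander, loose: a black eye loupe, 40 mm across, 34 mm high. Origin in its middle at its underside.
- pliers: Bystander, loose: a pair of pliers with blue grips, 168 mm long. Origin in its middle at its underside.
- chasing_hammer: Bystander, loose: a hammer, 220 mm long, lying. Origin in its middle at its underside.
- pumice_jar: Bystander, loose: an amber jar with an aluminium lid, 60 mm across, 75 mm high. Origin in its middle at its underside.

How it is judged:
By the outcome, as a careful person would: the job done as asked, in the order asked, and still so for the second after the job is handed in, with the robot touching nothing.
It also fails if it takes over 48 s, if anything falls off the work surface, if the arm or the gripper's body presses on something with over 40 N, if the wrist force passes 120 N, or if a joint passes its speed limit or range.

## Working session

There is one attempt and no reset: what is moved stays moved. The work goes in short steps, Python scripts to look and compute and a tool call to move; the robot and the scene stay as the last step left them, time stands still between calls to the robot, and variables do not carry over. Pictures are saved under pics/ and viewed, at most 10 in all, crops included, and the job is handed in when it is done.

Besides the shell and the picture viewer there is one more tool, called after ">>>" as name(argument=value, ...), one argument or row to a line, values as JSON. jog_arm: Moves the arm, as the interface text tells. Its arguments: {"type":"object","properties":{"delta_pos":{"type":"array"},"turn":{"type":"array"},"grip":{"type":"array"}},"required":["delta_pos","turn","grip"]}

```bash
mkdir -p pics; cat > h.py <<'E'
from rig import *
import numpy as np, cv2
def ray(c,u,v):
    f=c["color"].shape[0]/2/np.tan(np.radians(c["fovy"])/2)
    M=np.array(c["camera_from_world"]);R=M[:3,:3];o=-R.T@M[:3,3]
    d=R.T@np.array([(u-c["cx"])/f,-(v-c["cy"])/f,-1.]);return o,d
def onz(c,u,v,z):
    o,d=ray(c,u,v);return o+d*(z-o[2])/d[2]
def proj(c,p):
    f=c["color"].shape[0]/2/np.tan(np.radians(c["fovy"])/2)
    q=np.array(c["camera_from_world"])@np.append(p,1);return c["cx"]+f*q[0]/-q[2],c["cy"]-f*q[1]/-q[2]
E
python3 - <<'E'
from h import *
for n in("top","side"):
    c=capture(n);cv2.imwrite(f"pics/{n}0.png",c["color"])
    print({k:v for k,v in c.items() if k!="color"})
s=read_state();print(s["time_s"],s["position"],s["tcp_rot"],s["force"],s["opening"])
E
```

```text
{'fovy': 42.38584772348828, 'cx': 277.9965062091757, 'cy': 210.85400752928882, 'camera_from_world': array([[-1.10923310e-03, -9.99979597e-01,  6.29092858e-03,
         7.96521112e-03],
       [ 9.86041688e-01, -4.63201567e-05,  1.66498610e-01,
        -5.22051856e-01],
       [-1.66494921e-01,  6.38780361e-03,  9.86021621e-01,
        -1.39473127e+00],
       [ 0.00000000e+00,  0.00000000e+00,  0.00000000e+00,
         1.00000000e+00]])}
{'fovy': 57.796731700609, 'cx': 279.73874777983906, 'cy': 212.65698889928842, 'camera_from_world': array([[ 0.98730471, -0.15851182,  0.01016928, -0.50066774],
       [ 0.08423988,  0.57682208,  0.81251457, -0.12665956],
       [-0.13465903, -0.80134281,  0.58285217, -0.95289361],
       [ 0.        ,  0.        ,  0.        ,  1.        ]])}
0.1 [ 0.14296092 -0.60774363  0.22163323] [[ 9.73486784e-01  2.28743248e-01 -9.22084854e-05]
 [ 2.28742967e-01 -9.73484778e-01  2.01027155e-03]
 [ 3.70072485e-04 -1.97806482e-03 -9.99997975e-01]] [ 1.72626708 -0.09015216  0.60619096] 1.002260907927312
```

View pics/top0.png

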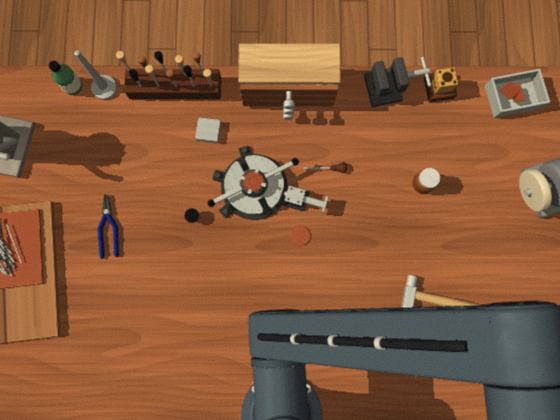

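View pics/side0.png

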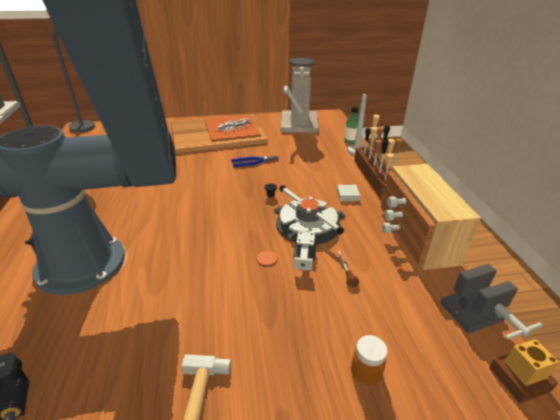

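The top view shows the turntable at about (254,186), the knobs at about (295,161) and (211,203), and the bar plate near (326,204). The graver lies at (325,168) and the loupe at (192,215). I'll zoom in and measure.

```bash
python3 - <<'E'
from h import *
c=cv2.imread("pics/top0.png")
cv2.imwrite("pics/top0z.png",cv2.resize(c[135:255,175:365],(760,480),interpolation=cv2.INTER_CUBIC))
s=cv2.imread("pics/side0.png")
cv2.imwrite("pics/side0z.png",cv2.resize(s[165:295,245:375],(600,600),interpolation=cv2.INTER_CUBIC))
E
```

```text
(no output)
```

View pics/top0z.png

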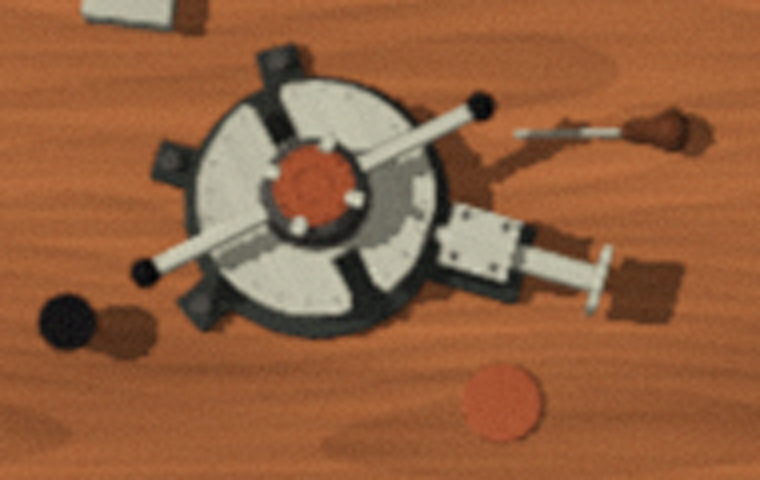

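View pics/side0z.png

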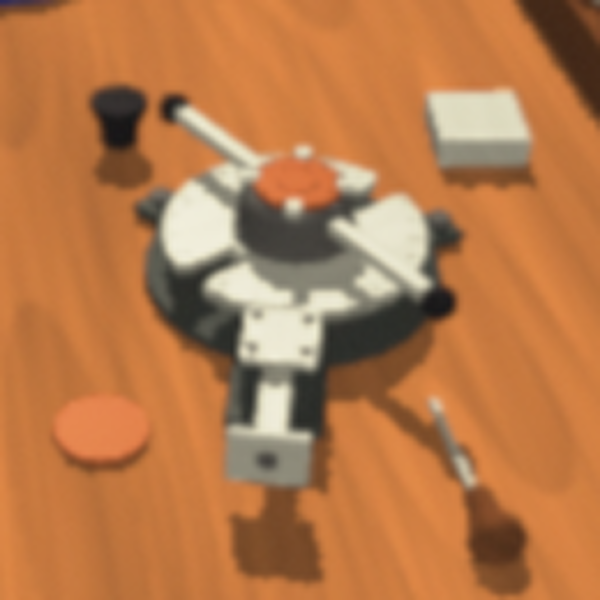

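The crops show knobs at zoomed (480,106) and (145,271), the guide top centre at about (480,243), the plate's top edge running (607,247)–(589,312), and slots at (268,112) and (360,285).

```bash
python3 - <<'E'
from h import *
c=capture("top")
P=lambda u,v,z:onz(c,175+u/4,135+v/4,z)[:2]
k1=P(480,106,.058);k2=P(145,271,.058);m=(k1+k2)/2
g=P(480,243,.046);p=(P(607,247,.048)+P(589,312,.048))/2
print("knobs",k1,k2,"dist",np.linalg.norm(k1-k2),"mid",m,"medal",P(314,187,.07))
print("guide",g,np.linalg.norm(g-m),"plate",p,np.linalg.norm(p-m))
for q in(g,p):print("bar dir deg",np.degrees(np.arctan2(*(q-m)[::-1])))
for q in(k1,k2):print("knob dir",np.degrees(np.arctan2(*(q-m)[::-1])))
for u,v in((268,112),(360,285)):
  q=P(u,v,.036)-m;print("slot dir",np.degrees(np.arctan2(q[1],q[0])),np.linalg.norm(q))
for n,u,v in(("loupe",67,322),("graver tip",515,133),("graver end",690,130),("blank",502,402)):print(n,P(u,v,.01))
s=capture("side");Q=lambda u,v,z:onz(s,245+u*130/600,165+v*130/600,z)[:2]
print("side knobs",Q(175,108,.058),Q(438,301,.058),"plate face",(Q(226,430,.048)+Q(312,436,.048))/2)
E
```

```text
knobs [ 0.65332959 -0.03780912] [0.54130345 0.1835303 ] dist 0.24807457643608366 mid [0.59731652 0.07286059] medal [0.59524811 0.0721689 ]
guide [ 0.56249128 -0.03768048] 0.11589704412681254 plate [ 0.53748269 -0.11578373] 0.1979059583237364
bar dir deg -107.4866923234762
bar dir deg -107.59788273210314
knob dir -63.15473860143627
knob dir 116.84526139856371
slot dir 29.183949233275584 0.06592531492003374
slot dir -153.60036794628388 0.06862310132788697
loupe [0.51498452 0.24139786]
graver tip [ 0.64685286 -0.06368141]
graver end [ 0.64903598 -0.18443087]
blank [ 0.46028792 -0.0532221 ]
side knobs [0.54573118 0.18421758] [ 0.65737648 -0.03641373] plate face [ 0.54434459 -0.11766198]
```

Both views agree: the axis is at about (0.599,0.073), the base's −y points to −107.5°, and the turntable is at about 134°. Knob A is at −63° and knob B at 117°. Turning +45.6° CCW brings slot B to the bar, so I'll push arm B from its +x side with the fingers shut. First I'll travel there high.

>>> jog_arm(
  delta_pos=[
    [30, 36, 0],
    [30, 36, 0],
    [30, 36, 0],
    [30, 36, 0],
    [30, 36, 0],
    [30, 36, 0],
    [30, 36, 0],
    [30, 36, 0],
    [45.6, 78, 0],
    [45.6, 78, 0],
    [45.6, 78, 0],
    [45.6, 78, 0],
  ],
  turn=[0, 0, 0, 0, 0, 0, 0, 0, 13.7, 13.7, 13.7, 13.7],
  grip=[1, 1, 1, 1, 1, 1, 1, 1, 1, 1, 1, 1],
)

```text
time_s: 1.7
position: [0.5306, -0.0122, 0.2226]
tcp_rot: [[0.892, 0.453, 0.0], [0.453, -0.892, -0.0], [0.0, 0.0, -1.0]]
force: [1.1, 0.9, -0.9]
opening: 0.009
grasp_force: 0.0
```

>>> jog_arm(
  delta_pos=[
    [6.9, 18.4, 0],
    [6.9, 18.4, 0],
    [6.9, 18.4, 0],
    [6.9, 18.4, 0],
    [6.9, 18.4, 0],
    [6.9, 18.4, -6],
    [6.9, 18.4, -12],
    [6.9, 18.4, -12],
    [6.9, 18.4, -12],
  ],
  turn=[0, 0, 0, 0, 0, 0, 0, 0, 0],
  grip=[1, 1, 1, 1, 1, 1, 1, 1, 1],
)

```text
time_s: 2.82
position: [0.6004, 0.1688, 0.1044]
tcp_rot: [[0.892, 0.451, 0.003], [0.451, -0.892, 0.0], [0.002, 0.001, -1.0]]
force: [0.5, 0.2, 0.4]
opening: 0.007
grasp_force: 0.0
```

```bash
python3 - <<'E'
import numpy as np
M=np.array([.599,.073]);c0=np.array([.6004,.1688])
for a in [0,5,10,15,20,25,30,35,38,41,44,45.6]:
    r=np.radians(116.85+a);u=np.array([np.cos(r),np.sin(r)]);t=np.array([-u[1],u[0]])
    print(a,np.round((M+.085*u-.0155*t-c0)*100,2))
E
```

```text
0 [-2.6 -1.3]
5 [-3.31 -1.54]
10 [-4.   -1.85]
15 [-4.66 -2.21]
20 [-5.28 -2.64]
25 [-5.87 -3.11]
30 [-6.41 -3.63]
35 [-6.9 -4.2]
38 [-7.18 -4.56]
41 [-7.43 -4.94]
44 [-7.66 -5.33]
45.6 [-7.78 -5.54]
```

>>> jog_arm(
  delta_pos=[
    [0, 0, -3],
    [0, 0, -5.9],
    [0, 0, -5.9],
    [0, 0, -5.9],
  ],
  turn=[0, 0, 0, 0],
  grip=[1, 1, 1, 1],
)

```text
time_s: 3.32
position: [0.6013, 0.17, 0.0465]
tcp_rot: [[0.892, 0.453, 0.005], [0.453, -0.892, 0.001], [0.005, 0.002, -1.0]]
force: [0.6, -0.4, -0.7]
opening: 0.006
grasp_force: 0.0
```

>>> jog_arm(
  delta_pos=[
    [-1.3, -0.65, 0],
    [-2.2, -1.1, 0],
    [-2.7, -1.3, 0],
    [-3.3, -1.5, 0],
    [-4.0, -1.85, 0],
    [-4.7, -2.2, 0],
    [-5.3, -2.6, 0],
    [-5.9, -3.1, 0],
    [-6.4, -3.6, 0],
    [-6.9, -4.2, 0],
    [-7.2, -4.5, 0],
    [-7.2, -4.5, 0],
  ],
  turn=[0, 0, 0, 5, 10, 15, 20, 25, 30, 35, 38, 38],
  grip=[1, 1, 1, 1, 1, 1, 1, 1, 1, 1, 1, 1],
)

```text
time_s: 4.82
position: [0.5284, 0.1252, 0.0444]
tcp_rot: [[0.425, 0.905, 0.003], [0.905, -0.425, 0.0], [0.002, 0.003, -1.0]]
force: [1.8, 1.3, 0.4]
opening: 0.007
grasp_force: 1.1
```

```bash
python3 - <<'E'
from h import *
c=capture("top");cv2.imwrite("pics/top1z.png",cv2.resize(c["color"][135:255,175:365],(760,480),interpolation=cv2.INTER_CUBIC))
s=capture("side");cv2.imwrite("pics/side1z.png",cv2.resize(s["color"][165:295,245:375],(600,600),interpolation=cv2.INTER_CUBIC))
E
```

```text
(no output)
```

View pics/side1z.png

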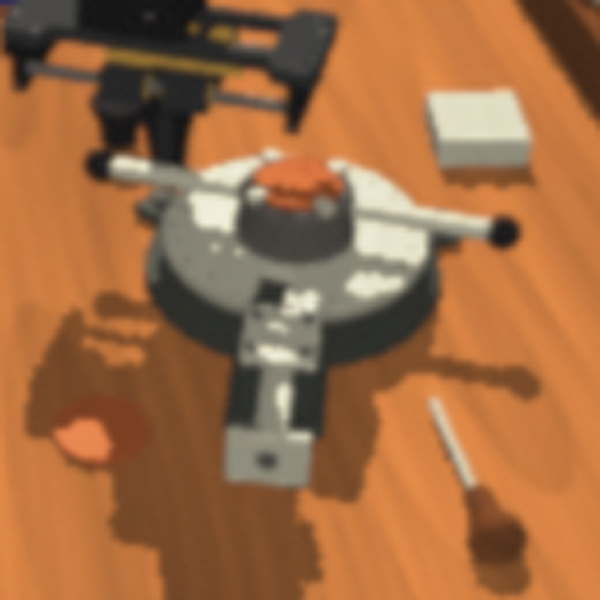

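The side view shows the knobs at zoomed (101,163) and (503,231), with slot B at (270,290), almost in front of the bar. I'll compute the angle from these, using the side view before and after.

```bash
python3 - <<'E'
from h import *
s=capture("side");Q=lambda u,v,z:onz(s,245+u*130/600,165+v*130/600,z)[:2]
def a(p,q):d=p-q;return np.degrees(np.arctan2(d[1],d[0]))
B,A=Q(101,163,.058),Q(503,231,.058)
print(B,A,np.linalg.norm(A-B),(A+B)/2,"now",a(A,B),"before",a(Q(438,301,.058),Q(175,108,.058)))
print(read_state()["position"],read_state()["force"])
g=(Q(241,372-0,.046)+0)
E
```

```text
[0.4897673  0.12749419] [0.71430358 0.02229851] 0.24795700048158614 [0.60203544 0.07489635] now -25.10317961695942 before -63.1593774118105
[0.52824991 0.12523613 0.0440434 ] [2.43355106 2.02719643 1.83598536]
```

View pics/top1z.png

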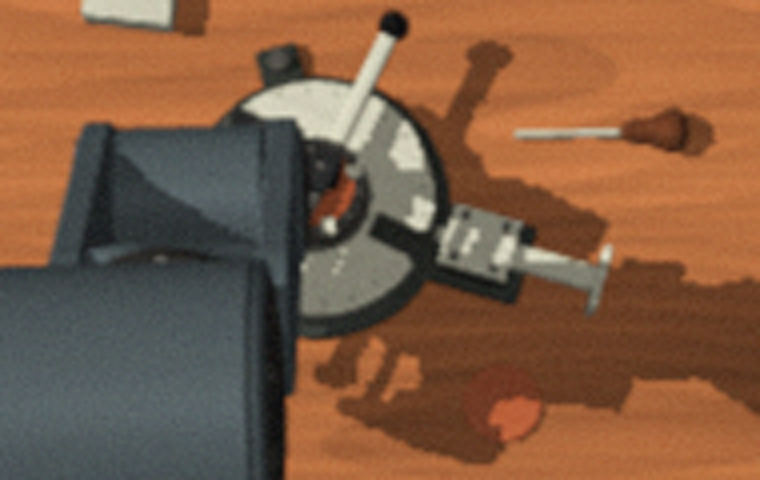

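The top view agrees: the slot at (400,235) is still slightly short of the bar. The arm is at −25.1°, so I'll push 7.6° more, back off and lift.

>>> jog_arm(
  delta_pos=[
    [-0.2, -0.35, 0],
    [-0.4, -0.7, 0],
    [-0.6, -1.0, 0],
    [-0.6, -1.0, 0],
    [-0.6, -1.0, 0],
    [0.3, 1.9, 0],
    [0.3, 1.9, 0],
    [0.3, 1.9, 8],
    [0.3, 1.9, 14],
    [0.3, 1.9, 14],
  ],
  turn=[2.5, 5, 7.6, 7.6, 7.6, 7.6, 7.6, 7.6, 7.6, 7.6],
  grip=[1, 1, 1, 1, 1, 1, 1, 1, 1, 1],
)

```text
time_s: 6.22
position: [0.5315, 0.1433, 0.187]
tcp_rot: [[0.301, 0.954, 0.006], [0.954, -0.301, -0.0], [0.001, 0.005, -1.0]]
force: [-0.4, 0.7, -1.1]
opening: 0.004
grasp_force: 0.0
```

```bash
python3 - <<'E'
from h import *
s=capture("side");z=cv2.resize(s["color"][165:295,245:375],(600,600),interpolation=cv2.INTER_CUBIC);cv2.imwrite("pics/side2z.png",z)
E
```

```text
(no output)
```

View pics/side2z.png

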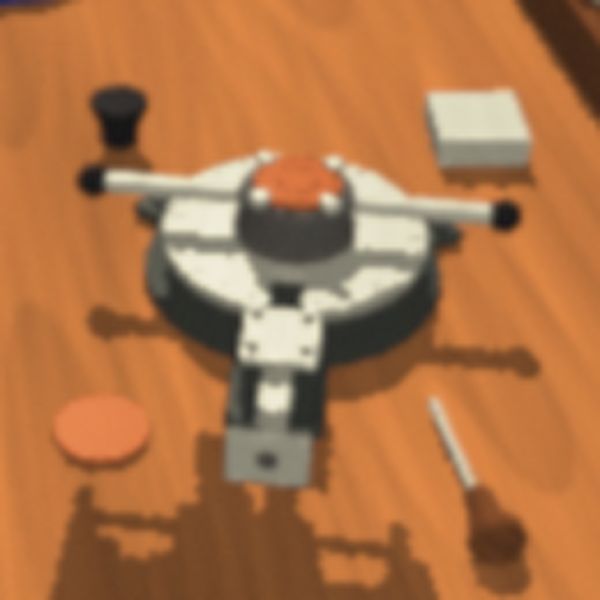

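```bash
python3 - <<'E'
from h import *
s=capture("side");Q=lambda u,v,z:onz(s,245+u*130/600,165+v*130/600,z)[:2]
B,A=Q(93,181,.058),Q(506,215,.058);d=A-B
print((A+B)/2,np.linalg.norm(d),np.degrees(np.arctan2(d[1],d[0])))
c=capture("top");print(read_state()["position"])
E
```

```text
[0.60177555 0.07315644] 0.24917217428019023 -16.54575276309206
[0.52915867 0.14333531 0.18331679]
```

>>> jog_arm(
  delta_pos=[
    [-0.8, -31, 0],
    [-0.8, -31, 0],
    [-0.8, -31, 0],
    [-0.8, -31, 0],
    [-0.8, -31, 0],
    [-0.8, -31, 0],
    [-0.8, -31, 0],
    [-0.8, -31, 0],
  ],
  turn=[0, 0, 0, 0, 0, 0, 0, 0],
  grip=[1, 1, 1, 1, 1, 1, 1, 1],
)

```text
time_s: 7.38
position: [0.5211, -0.1641, 0.1824]
tcp_rot: [[0.299, 0.954, -0.003], [0.954, -0.299, 0.002], [0.001, -0.003, -1.0]]
force: [-0.5, -0.2, -0.5]
opening: 0.003
grasp_force: 0.0
```

The angle is −16.5°, within about 1° of the target. Next I'll descend behind the plate and push.

>>> jog_arm(
  delta_pos=[
    [0.3, 0, -6],
    [0.3, 0, -12],
    [0.3, 0, -15.7],
    [0.3, 0, -15.7],
    [0.3, 0, -15.7],
  ],
  turn=[0, 0, 0, 0, 0],
  grip=[1, 1, 1, 1, 1],
)

```text
time_s: 8.0
position: [0.526, -0.1655, 0.0276]
tcp_rot: [[0.299, 0.954, 0.001], [0.954, -0.299, -0.001], [-0.0, 0.002, -1.0]]
force: [-0.5, -0.8, -0.0]
opening: 0.007
grasp_force: 0.0
```

>>> jog_arm(
  delta_pos=[
    [0.4, 1.4, 0],
    [0.8, 2.6, 0],
    [1.1, 3.4, 0],
    [1.3, 4.0, 0],
    [1.5, 4.6, 0],
    [1.7, 5.2, 0],
    [1.8, 5.8, 0],
    [2.0, 6.3, 0],
    [2.1, 6.6, 0],
    [2.1, 6.6, 0],
  ],
  turn=[0, 0, 0, 0, 0, 0, 0, 0, 0, 0],
  grip=[1, 1, 1, 1, 1, 1, 1, 1, 1, 1],
)

```text
time_s: 9.25
position: [0.5461, -0.0994, 0.0264]
tcp_rot: [[0.3, 0.954, -0.0], [0.954, -0.3, 0.001], [0.001, -0.0, -1.0]]
force: [-0.3, 1.5, 0.4]
opening: 0.004
grasp_force: 0.1
```

>>> jog_arm(
  delta_pos=[
    [0.05, 0.15, 0],
    [0.1, 0.3, 0],
    [0.15, 0.45, 0],
    [0.15, 0.5, 0],
    [0.15, 0.5, 0],
  ],
  turn=[0, 0, 0, 0, 0],
  grip=[1, 1, 1, 1, 1],
)

```text
time_s: 9.88
position: [0.5468, -0.0968, 0.0264]
tcp_rot: [[0.299, 0.954, -0.002], [0.954, -0.299, -0.002], [-0.003, -0.001, -1.0]]
force: [-3.3, -7.8, 0.5]
opening: 0.008
grasp_force: 4.6
```

>>> jog_arm(
  delta_pos=[
    [0.05, 0.15, 0],
    [0.1, 0.3, 0],
    [0.1, 0.3, 0],
  ],
  turn=[0, 0, 0],
  grip=[1, 1, 1],
)

```text
time_s: 10.25
position: [0.5469, -0.0966, 0.0264]
tcp_rot: [[0.296, 0.955, -0.004], [0.955, -0.296, -0.006], [-0.007, -0.002, -1.0]]
force: [-7.3, -18.9, 0.8]
opening: 0.002
grasp_force: 10.2
```

It has hit the hard stop: there was no motion while the force rose to 20 N. I'll retreat and verify.

>>> jog_arm(
  delta_pos=[
    [-0.5, -1.5, 0],
    [-1.5, -4.5, 0],
    [-2, -6, 0],
    [-2, -6, 6],
    [-2, -6, 12],
    [-3, -12, 16],
    [-3, -18, 16],
    [-3, -18, 16],
  ],
  turn=[0, 0, 0, 0, 0, 0, 0, 0],
  grip=[1, 1, 1, 1, 1, 1, 1, 1],
)

```text
time_s: 11.25
position: [0.5194, -0.2762, 0.1878]
tcp_rot: [[0.304, 0.953, 0.004], [0.953, -0.304, -0.003], [-0.002, 0.005, -1.0]]
force: [0.2, 0.8, -0.0]
opening: 0.008
grasp_force: 0.0
```

```bash
python3 - <<'E'
from h import *
c=capture("top");cv2.imwrite("pics/top3z.png",cv2.resize(c["color"][135:255,175:365],(760,480),interpolation=cv2.INTER_CUBIC))
E
```

```text
(no output)
```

View pics/top3z.png

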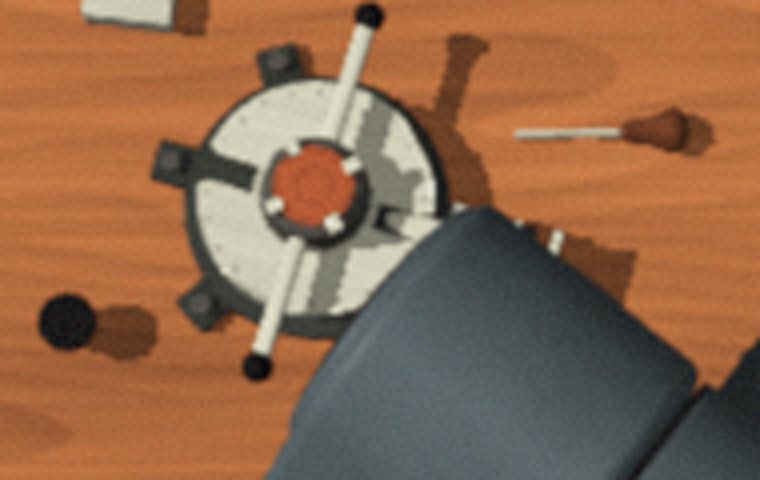

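The top view shows the bar's nose inside the slot at (395,222) and the plate moved in to (557,240). The loose things I can see haven't moved.

```bash
python3 -c "
from rig import *
print(hand_in())"
```

```text
the job is handed in; nothing more can be done
None
```

The turntable is locked: slot B faces the bar, the bar is pushed home to its stop in the slot, and the job was handed in with the arm clear; the hand-in returned no verdict.

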